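# Snap the power board onto its barbed supports

## Task

Fit the loose circuit board into the open aluminium case: set it over the three barbed support posts, the end with the single hole at the single post, and press it down gently beside each post in turn until every post has clicked through and the board is held down on all three posts, then let go. Do not force it: more than about 25 N between board and case cracks the board. Leave everything else on the bench where it is.

Things in the scene. Friction and masses are not known exactly. Their poses are not given: they have to be found in the camera images.
- board: Green circuit board, 150 x 100 x 3 mm, about 0.24 kg, at first flat on a blue bench mat 3 mm thick. Origin: centre of its underside; x along its length, y across, z up (component side). Three 10 mm holes: a and b towards +x, c in the middle of the -x end. A grey terminal block 14 x 30 x 12 mm stands on the +x edge between a and b; two black capacitors, 16 mm wide, 20 mm tall, at x -60, y +-32 mm.
- hole_a (a point): Centre of hole a at the board's underside, board frame (+56, +37, 0) mm. The board is bare for pressing around (+34, +28) mm, on the hole's inner side.
- hole_b (a point): Centre of hole b at the board's underside, board frame (+56, -37, 0) mm. The board is bare for pressing around (+34, -28) mm.
- hole_c (a point): Centre of hole c at the board's underside, board frame (-56, 0, 0) mm. The board is bare for pressing around (-34, 0) mm.
- sink_top (a point): Centre of the top of the finned aluminium heat sink at the board's centre, 33 mm above the board's underside. The heat sink is 32 mm along the board's x and 30 mm along its y, and is where to grip the board, fingers closing along the board's y.
- case: Open aluminium case fixed to the bench, 200 x 140 mm, walls 30 mm high, 3 mm thick. Origin: centre of its underside; x along its length, z up. Inside stand three white barbed posts in the pattern of the board's holes; the board goes in with its x along the case's x and ends on the posts' shoulders, nominally 25 mm above the case's underside.
- seat_a (a point): Centre of post a's nominal shoulder, case frame (+56, +37, +25) mm; hole a goes here. Each post: a 13 mm wide shoulder; on it an 8 mm neck narrowing to a 5 mm wide tip 14.4 mm above the shoulder; two sprung barbs at its sides (case x), 14 mm over both at 5 mm above the shoulder, tapering up to the tip. Unpressed, the board rests on the tapers, its underside 7 to 10.5 mm above the shoulders.
- seat_b (a point): Centre of post b's nominal shoulder, case frame (+56, -37, +25) mm; hole b goes here. Pressing at the bare spot beside a post with about 6 to 13 N squeezes its barbs through the hole and they spring out over the board; after that the push only rises. The board tilts towards the pressed post while the others still hold it up.
- seat_c (a point): Centre of post c's nominal shoulder, case frame (-56, 0, +25) mm; hole c goes here. The posts were pushed into rubber grommets by hand: the real shoulders stand up to 2.3 mm higher or lower than these points, each by its own amount, and do not give. How deep to press shows only in the force.
- driver: Bystander: screwdriver lying on the bench, 160 mm
- flux: Bystander: small amber jar, 34 mm wide, 45 mm tall
- spool: Bystander: steel solder spool, 44 mm wide, 30 mm tall
- alcohol: Bystander: blue bottle, 60 mm wide, 120 mm tall
- phone_pcb: Bystander: small dark blue board, 70 x 35 x 6 mm
- pliers: Bystander: pliers with blue grips, 140 mm, lying on the bench
Not all that is in view belongs to the job. Leave any red or yellow look-alike of the board alone.

How it is judged:
On the way:
1. the board is set over the posts: each hole within 5 mm of its post's axis and less than 16 mm above the nominal shoulder (horizontal distance between hole_a and seat_a below 0.005 m and horizontal distance between hole_b and seat_b below 0.005 m and horizontal distance between hole_c and seat_c below 0.005 m and z of hole_a in the frame of seat_a below 0.016 m and z of hole_b in the frame of seat_b below 0.016 m and z of hole_c in the frame of seat_c below 0.016 m), for 0.1 s.
At the end, for the whole second after the job is handed in: All three posts have clicked through: each hole of the board is within 3 mm of its post's axis and less than 4.5 mm above its nominal shoulder point, and the board is at rest (horizontal distance between hole_a and seat_a below 0.003 m and horizontal distance between hole_b and seat_b below 0.003 m and horizontal distance between hole_c and seat_c below 0.003 m and z of hole_a in the frame of seat_a below 0.0045 m and z of hole_b in the frame of seat_b below 0.0045 m and z of hole_c in the frame of seat_c below 0.0045 m and linear speed of board below 0.02 m/s); the robot touches nothing.
It fails at once if the board is forced: more than 25 N between board and case (contact force between board and case above 25 N).
It fails at once if a bystander is moved by more than 3 cm (distance of any of driver, flux, spool, alcohol, phone_pcb, pliers from where it was at the start of the episode above 0.03 m).
It also fails if it takes over 61 s, if anything falls off the work surface, if the arm or the gripper's body presses on something with over 40 N, if the wrist force passes 120 N, or if a joint passes its speed limit or range.

## Robot

A 6-joint arm with a two-finger parallel gripper is mounted at the origin on the work surface. World frame = base frame: x ahead of the robot, y to its left, z up, the work surface at z = 0. Lengths are in m, angles in rad, forces in N, time in s.
With the tool pointing down it reaches from about 0.4 to 0.825 m from the base axis. Payload 7 kg.
Tool frame: the origin (TCP) lies midway between the tips of the shut fingers; the grasp point (between the pads) lies 19 mm behind it; z points along the fingers, y is the line along which they close (so a half turn about z gives the same grasp; the last joint's range is limited). The gripper opens to 88 mm and grips with 3 to 60 N. Pads are 19 mm wide; open, the fingers measure 130 mm over their backs; the gripper's body (78 mm by 193 mm) begins 47 mm behind the grasp point.
Start: joints at [-0.853, 0.359, 0.012, 0, -1.224, -0.288], TCP at [0.281, -0.614, 0.227] pointing down, gripper open.
Joint ranges: [-3.07, 3.07], [-1.43, 2.12], [-1.02, 1.25], [-3.03, 1.67], [-3.05, -0], [-3.03, 3.03]. Speed limits (rad/s): [2.39, 2.39, 3.01, 3.14, 3.14, 3.14].

## Interface

Orientations are given as [roll, pitch, yaw] about the fixed x, y, z axes, in that order (R = Rz(yaw) Ry(pitch) Rx(roll)).
In Python, from station import telemetry, eyes, ticket, recognise, trace gives the robot as it stands. The module is installed in compiled form; this text tells all that it offers.
- The arm moves only by the tool servo_tool, never from a script. Its argument "series" is a list that holds one entry, the list of rows, each a list of 4 numbers: the shift along the tool's x, y, z in mm, then the turn about the tool's z in rad. In form: [[[x, y, z, roll], ...]]. A call has exactly 10 rows; each row shifts and turns the commanded pose from where the row before left it, along the tool's axes as they then stand; what a row does not reach is not made up. A row lasts 1/12 s, in which the tool goes at most 41.7 mm and 7.16 degrees, less where a joint would pass 70% of its speed; a pose out of reach is approached as far as the arm can. A call is refused whole if a number of a shift passes 41.7 or a number of a turn 0.125, either way. A call with a gripper value outside its range is refused whole. "claw" is the gripper's target within -1 to 1 (shut at 1, half-way at 0, fully open at -1), set as the call begins (left out, the last holds). The fingers move at their own pace and stop on an object; "grip_force" is the grip in N (left out, the last holds). Time passes only in rows, so rows that do not move let the fingers close, or fill a call up. It gives the time, the measured TCP pose, the force, the opening and the grip force at its end, in the units of the state.
- telemetry.get_state(): the state, without advancing time (a new reading comes with each control period).
- eyes.grab_frame(name): name is "side" or "top" or "wrist"; returns the picture (384x512x3 uint8, red, green, blue); there is no depth.
- eyes.calibration(name): a dict with "mtx" (3x3 intrinsics, pixels), "rvec" (rotation vector, rad) and "tvec" (3), from world to camera coordinates, as OpenCV has them. Camera axes: x right, y down, z forward; pixel columns grow to the right and rows downward; lengths in m; the calibration is good to about 2 mm. A picture is of the moment at which its call begins: read the wrist's pose just before it. calibration takes no time and is no camera call; for the wrist camera it gives the pose at the moment of the call.
- ticket.job_done(): hands the job in; it is judged then, once.
Trained networks look in the newest picture that a camera, given by its name, has taken for a name from the list of things; names that differ only in an ending like _2 or _b are one class to them, and where a whole thing is asked for, a point or a joint stands for the part that bears it (a point fixed in the world has none). Each returns a list of dicts, best first, with "conf" (0 to 1); they miss things now and then, are a little off and sometimes report something else, mostly with a low value. They report only what shows in the picture. A call takes as long as a camera call. They do not tell look-alikes from the thing itself.
- recognise(camera, name): "position" ([x, y, z] in m, in world coordinates, good to about 4 mm: the middle of the surface that is visible of it).
- trace(camera, name): "mask" (384x512 bool, what is visible of it).
The state is a dict: "t": time; "q": joint angles; "qd": joint speeds; "joint_efforts": joint torques, N m; "eef_pos": TCP position; "ee_rot": TCP orientation; "force": force on the tool from outside, world axes, zero at the start; "moment": the same for the moment, N m; "width": finger opening in m; "gripper_force": force on a finger pad.
Only numpy, scipy, OpenCV 4.12 (cv2) and the standard library are available. Lean on these libraries where they do the work, as an engineer would, in place of code of your own. Each camera call takes 0.05 s, during which the arm holds its last target. There are 200 camera calls.

## Working session

There is one attempt and no reset: what is moved stays moved. The work goes in short steps, Python scripts to look and compute and a tool call to move; the robot and the scene stay as the last step left them, time stands still between calls to the robot, and variables do not carry over. Pictures are saved under pics/ and viewed, at most 10 in all, crops included, and the job is handed in when it is done.

Besides the shell and the picture viewer there is one more tool, called after "Emit:" by a JSON object that holds its "op" and its "data". servo_tool: Moves the arm, as the interface text tells. Its arguments: {"type":"object","properties":{"series":{"type":"array"},"claw":{"type":"number"},"grip_force":{"type":"number"}},"required":["series"]}

```bash
mkdir -p pics; python3 - <<'E'
from station import telemetry, eyes, recognise
import cv2, numpy as np
s=telemetry.get_state(); print(s)
ims=[]
for c in ["top","side"]:
    im=eyes.grab_frame(c); ims.append(im)
    np.save(f"{c}.npy",im)
    for n in ["board","sink_top","hole_a","hole_c","case","seat_a","seat_c","phone_pcb"]:
        r=recognise(c,n); print(c,n,[(np.round(d["position"],3).tolist(),round(d["conf"],2)) for d in r])
cv2.imwrite("pics/top.png",cv2.cvtColor(cv2.resize(ims[0],(800,600)),cv2.COLOR_RGB2BGR))
cv2.imwrite("pics/side.png",cv2.cvtColor(cv2.resize(ims[1],(800,600)),cv2.COLOR_RGB2BGR))
E
```

```text
{'t': 0.0, 'q': array([-8.52876932e-01,  3.59387020e-01,  1.10621178e-02, -3.42543312e-04,
       -1.22413453e+00, -2.88120001e-01]), 'qd': array([-0.00017047, -0.00229982,  0.00060722,  0.00054648,  0.0006682 ,
       -0.00065196]), 'joint_efforts': array([-1.66265281e-04, -5.82712376e+01,  2.93068832e+01,  6.99778318e+00,
        6.81131176e-03, -2.58390583e-04]), 'eef_pos': array([ 0.28103805, -0.61316152,  0.22562541]), 'ee_rot': array([ 3.13990660e+00, -1.63875374e-04, -2.71190977e+00]), 'force': array([ 0.46212708,  0.15886242, -0.39545125]), 'moment': array([-0.01732637, -0.10763411, -0.01787089]), 'gripper_force': 0.0, 'width': 0.08772133548407934}
top board [([0.232, 0.253, 0.004], 0.95), ([0.544, -0.176, 0.003], 0.77), ([0.801, -0.202, 0.001], 0.69), ([0.262, -0.23, 0.008], 0.62)]
top sink_top [([0.267, -0.231, 0.002], 0.88), ([0.236, 0.254, 0.002], 0.68), ([0.546, -0.184, 0.008], 0.66), ([0.801, -0.206, 0.003], 0.66), ([0.763, 0.053, 0.03], 0.32)]
top hole_a [([0.259, -0.232, 0.001], 0.93), ([0.8, -0.201, 0.002], 0.77), ([0.229, 0.257, 0.003], 0.7), ([0.541, -0.179, 0.009]
[... 473 characters left out ...]
007], 0.89), ([0.787, -0.196, 0.006], 0.72)]
side sink_top [([0.535, -0.169, 0.004], 0.95), ([0.227, 0.268, 0.005], 0.81), ([0.792, -0.197, 0.0], 0.6)]
side hole_a [([0.793, -0.204, 0.005], 0.93), ([0.535, -0.171, 0.004], 0.89), ([0.226, 0.267, 0.004], 0.7), ([0.272, -0.199, 0.002], 0.69)]
side hole_c [([0.793, -0.204, 0.005], 0.93), ([0.535, -0.171, 0.004], 0.89), ([0.226, 0.267, 0.004], 0.7), ([0.272, -0.199, 0.002], 0.69)]
side case [([0.508, 0.194, 0.006], 0.93)]
side seat_a [([0.506, 0.189, 0.006], 0.69), ([0.533, -0.175, 0.006], 0.27)]
side seat_c [([0.506, 0.189, 0.006], 0.69), ([0.533, -0.175, 0.006], 0.27)]
side phone_pcb [([0.374, 0.392, 0.009], 0.59), ([0.571, 0.012, 0.02], 0.16)]
```

View pics/top.png

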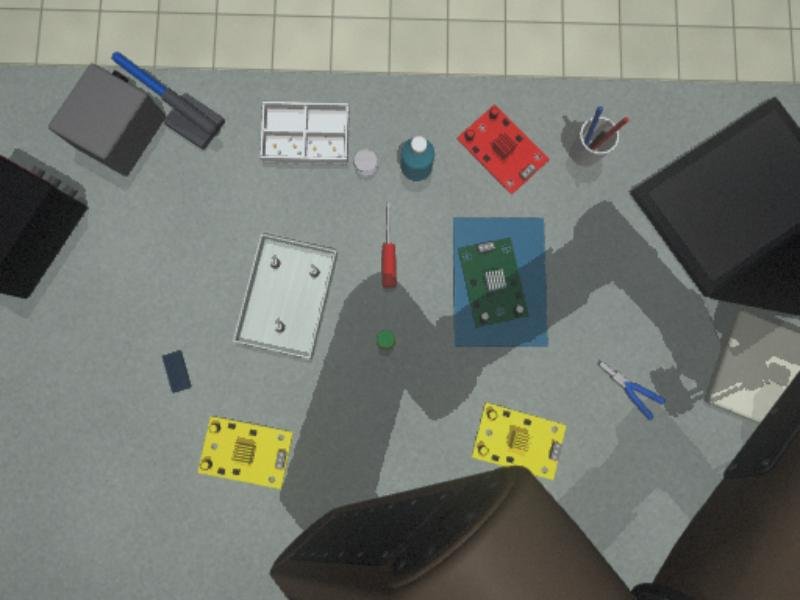

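View pics/side.png

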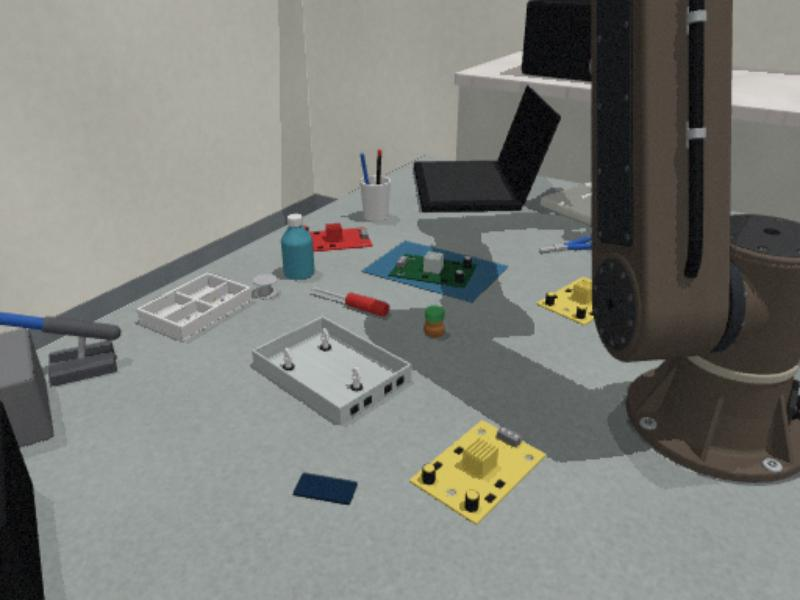

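Candidates in the top view are the green board on the blue mat (495,282), a red one (503,147), and yellow ones (245,452) and (520,440). Only the green one fits: it lies on the mat and has a terminal block at (486,246). The case is at (285,296), with its two-post end at the top. I'll confirm with an enlarged crop and fit the poses.

```bash
cat > h.py <<'E'
import numpy as np, cv2
from station import telemetry, eyes, recognise, trace
def cal(c):
    k=eyes.calibration(c); return np.array(k["mtx"],float),np.array(k["rvec"],float).ravel(),np.array(k["tvec"],float).ravel()
def ray(k,px,z):
    K,r,t=k; R=cv2.Rodrigues(r)[0]; o=-R.T@t
    d=(R.T@np.linalg.inv(K)@np.c_[np.asarray(px,float).reshape(-1,2),np.ones(np.size(px)//2)].T).T
    return o+d*((z-o[2])/d[:,2])[:,None]
def proj(k,P): return cv2.projectPoints(np.asarray(P,float).reshape(-1,1,3),k[1],k[2],k[0],None)[0].reshape(-1,2)
def rect(k,mask,z):
    c=max(cv2.findContours(mask.astype(np.uint8),0,2)[0],key=cv2.contourArea)
    W=ray(k,c.reshape(-1,2),z)[:,:2]
    (cx,cy),(w,h),a=cv2.minAreaRect((W*1000).astype(np.float32))
    if w<h: w,h,a=h,w,a+90
    a=(a+90)%180-90
    return np.array([cx,cy])/1000,(w,h),np.radians(a)
def togo(xy,yaw,z):
    s=telemetry.get_state(); y0=s["ee_rot"][2]; d=np.r_[xy,z]-s["eef_pos"]
    c,n=np.cos(y0),np.sin(y0)
    turn=-((yaw-y0+np.pi/2)%np.pi-np.pi/2)
    print("tool mm",np.round([1e3*(c*d[0]+n*d[1]),1e3*(n*d[0]-c*d[1]),-1e3*d[2]],1),"turn",round(turn,4))
E
python3 - <<'E'
from h import *
k=cal("top"); im=eyes.grab_frame("top")
ms=trace("top","board")
for m in ms:
    print("board",m["conf"],rect(k,m["mask"],0.006), np.median(im[m["mask"]],axis=0))
m=trace("top","case")[0]; print("case",rect(k,m["mask"],0.03))
crop=im[110:235,130:360]; cv2.imwrite("pics/crop.png",cv2.cvtColor(cv2.resize(crop,(800,435),interpolation=cv2.INTER_CUBIC),cv2.COLOR_RGB2BGR))
for n in ["top","wrist"]:
  K,r,t=cal(n); R=cv2.Rodrigues(r)[0]; print(n,K[0,0],-R.T@t,R[2])
togo([0.54,-0.175],0.17,0.23)
E
```

```text
board 0.92 (array([0.23212219, 0.25557803]), (152.70755004882812, 102.54926300048828), np.float64(1.3954355579706126)) [204. 198.  63.]
board 0.75 (array([ 0.80241187, -0.20154047]), (148.73828125, 101.78401947021484), np.float64(0.781213871271743)) [190.  59.  56.]
board 0.68 (array([ 0.54568689, -0.18358932]), (156.419677734375, 103.67779541015625), np.float64(0.2159836460517008)) [49. 84. 63.]
board 0.62 (array([ 0.26135941, -0.22931238]), (152.4048614501953, 102.85858154296875), np.float64(1.3276660977113661)) [204. 201.  63.]
case (array([0.51046191, 0.19219009]), (200.65003967285156, 144.7504119873047), np.float64(-0.2086082045050513))
top 414.6612920187059 [ 0.3618541  -0.00324552  1.18217466] [ 0.13430913 -0.01237685 -0.99086219]
wrist 298.50850220198276 [ 0.20642293 -0.64784393  0.38363683] [ 0.27663035  0.12737985 -0.95249673]
tool mm [-418.   290.9   -3.4] turn 0.2598
```

View pics/crop.png

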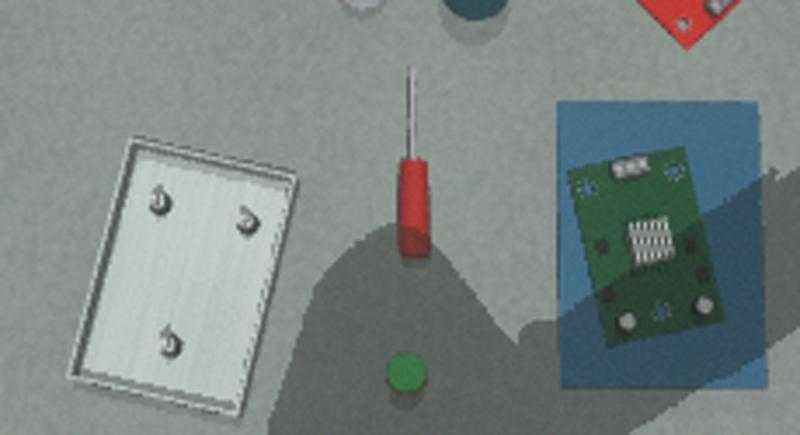

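The crop confirms the green board: terminal block at (630,167), two-hole end with holes at (587,188) and (674,172), single hole at (660,311). The case's two-post end also points up, with posts at (160,203), (247,222) and (170,345). Moving above the board.

Emit:
{"op": "servo_tool", "data": {"series": [[[-29,20,0,0],[-29,20,0,0],[-29,20,0,0],[-29,20,0,0],[-29,20,0,0],[-29,20,0,0],[-29,20,0,0],[-29,20,0,0],[-29,20,0,0],[-29,20,0,0]]], "claw": -1, "grip_force": 25}}

```text
t: 1.88
eef_pos: [0.4621, -0.3094, 0.2269]
ee_rot: [-3.141, 0.0, -2.712]
force: [-0.0, -0.7, 0.6]
width: 0.0877
gripper_force: 0.0
```

Emit:
{"op": "servo_tool", "data": {"series": [[[-18,13,0,0],[-18,13,0,0],[-18,13,0,0],[-18,13,0,0],[-18,13,0,0],[-18,13,0,0],[-18,13,0,0],[0,0,0,0.11],[0,0,0,0.11],[0,0,0,0]]]}}

```text
t: 2.72
eef_pos: [0.5383, -0.1752, 0.2266]
ee_rot: [3.142, 0.0, -2.936]
force: [1.2, -0.8, -0.7]
width: 0.0875
gripper_force: 0.0
```

```bash
python3 - <<'E'
from h import *
s=telemetry.get_state(); print(s["t"],s["eef_pos"],s["ee_rot"],s["force"])
k=cal("wrist"); im=eyes.grab_frame("wrist"); np.savez("w1.npz",im=im,K=k[0],r=k[1],t=k[2])
for m in trace("wrist","board")[:3]: print("board",m["conf"],rect(k,m["mask"],0.006))
for n in ["board","sink_top","hole_a"]: print(n,[(np.round(d["position"],4),round(d["conf"],2)) for d in recognise("wrist",n)[:4]])
# predicted overlay
c,a=np.array([.5457,-.1836]),.216
R=np.array([[np.cos(a),-np.sin(a)],[np.sin(a),np.cos(a)]])
for p,z in [((56,37),6),((56,-37),6),((-56,0),6),((0,0),36)]:
    u=proj(k,[*(c+R@np.array(p)/1e3),z/1e3])[0]; print(p,u); cv2.drawMarker(im,tuple(int(round(x)) for x in u),(255,0,0),0,8)
cv2.imwrite("pics/w1.png",cv2.cvtColor(cv2.resize(im,(800,600)),cv2.COLOR_RGB2BGR))
E
```

```text
2.7167 [ 0.53833122 -0.1752064   0.22656598] [ 3.14154811e+00  2.11510842e-06 -2.93584626e+00] [ 1.17220031 -0.78267869 -0.66619776]
board 0.76 (array([ 0.54799371, -0.18419186]), (152.13134765625, 99.89021301269531), np.float64(0.22343267406822057))
board [(array([ 0.5413, -0.1871,  0.0065]), 0.73), (array([ 7.898e-01, -2.117e-01,  4.000e-04]), 0.63)]
sink_top [(array([ 0.793 , -0.2098,  0.0036]), 0.73), (array([ 0.5406, -0.1855,  0.0087]), 0.71)]
hole_a [(array([ 0.7854, -0.2131,  0.0082]), 0.86), (array([ 0.5415, -0.1895,  0.0019]), 0.71)]
(56, 37) [276.16616231 209.55567693]
(56, -37) [221.42440451 210.13677174]
(-56, 0) [247.14364868 125.1408164 ]
(0, 0) [247.39969296 175.04695722]
```

View pics/w1.png

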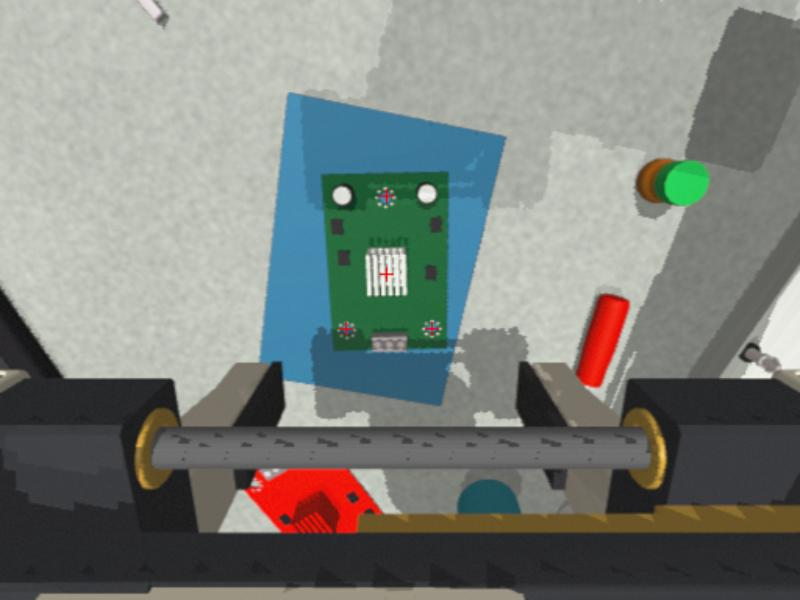

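The projected hole marks land on the holes at (346,329), (432,328) and (386,197), and the sink mark at (386,273), so the board pose is good. Going down to grasp the sink.

```bash
python3 - <<'E'
from h import *
togo([.5460,-.1837],.218,.015)
E
```

```text
tool mm [ -6.1  -9.2 211.6] turn -0.0062
```

Emit:
{"op": "servo_tool", "data": {"series": [[[-3,-4.6,25,-0.006],[-3.1,-4.6,30,0],[0,0,30,0],[0,0,30,0],[0,0,30,0],[0,0,25,0],[0,0,20,0],[0,0,15,0],[0,0,6.6,0],[0,0,0,0]]]}}

```text
t: 3.8
eef_pos: [0.545, -0.1836, 0.0134]
ee_rot: [3.141, -0.003, -2.925]
force: [-0.1, -1.0, 1.9]
width: 0.0879
gripper_force: 0.0
```

Emit:
{"op": "servo_tool", "data": {"series": [[[0,0,0,0],[0,0,0,0],[0,0,0,0],[0,0,0,0],[0,0,0,0],[0,0,0,0],[0,0,0,0],[0,0,0,0],[0,0,0,0],[0,0,0,0]]], "claw": 1, "grip_force": 30}}

```text
t: 4.63
eef_pos: [0.546, -0.1834, 0.015]
ee_rot: [-3.142, -0.0, -2.926]
force: [-0.1, -0.7, 0.9]
width: 0.0296
gripper_force: 30.0
```

Emit:
{"op": "servo_tool", "data": {"series": [[[0,0,-10,0],[0,0,-20,0],[0,0,-25,0],[0,0,-25,0],[0,0,-25,0],[0,0,-25,0],[0,0,-25,0],[0,0,-20,0],[0,0,-10,0],[0,0,0,0]]]}}

```text
t: 5.47
eef_pos: [0.5471, -0.1836, 0.2027]
ee_rot: [-3.14, 0.004, -2.926]
force: [-0.3, -0.7, -2.3]
width: 0.0297
gripper_force: 30.0
```

Emit:
{"op": "servo_tool", "data": {"series": [[[0,20,0,0.06],[0,20,0,0.06],[0,20,0,0.06],[0,20,0,0.06],[0,20,0,0.06],[0,20,0,0.06],[0,20,0,0.06],[0,20,0,0],[0,20,0,0],[0,0,0,0]]]}}

```text
t: 6.3
eef_pos: [0.549, -0.0029, 0.1982]
ee_rot: [-3.141, -0.002, 2.939]
force: [-0.2, -0.9, -2.0]
width: 0.0294
gripper_force: 30.0
```

```bash
python3 - <<'E'
from h import *
s=telemetry.get_state(); print(s["t"],s["eef_pos"],s["ee_rot"],s["force"],s["width"])
c,a=np.array([.5105,.1922]),-.2086
R=np.array([[np.cos(a),-np.sin(a)],[np.sin(a),np.cos(a)]])
out=[]
for cam in ["top","wrist"]:
    k=cal(cam); im=eyes.grab_frame(cam); np.savez(cam+"2.npz",im=im,K=k[0],r=k[1],t=k[2])
    P=[[*(c+R@np.array(p)/1e3),.0394] for p in [(56,37),(56,-37),(-56,0)]]+[[*(c+R@np.array(p)/1e3),.03] for p in [(100,70),(100,-70),(-100,70),(-100,-70)]]
    u=proj(k,P); print(cam,u.round(1).tolist())
    m=trace(cam,"case"); print([(x["conf"],rect(k,x["mask"],.03)) for x in m[:1]])
    lo=np.maximum(u.min(0)-12,0).astype(int); hi=(u.max(0)+12).astype(int)
    cr=im[lo[1]:hi[1],lo[0]:hi[0]]; f=min(400/cr.shape[1],560/cr.shape[0]); 
    cr=cv2.resize(cr,None,fx=f,fy=f,interpolation=cv2.INTER_CUBIC)
    for q in u: cv2.drawMarker(cr,tuple(int(v) for v in ((q-lo+.5)*f)),(255,0,0),0,14)
    pad=np.zeros((600,400,3),np.uint8); h,w=cr.shape[:2]; pad[:h,:w]=cr[:600,:400]; out.append(pad); print(lo,f)
cv2.imwrite("pics/case.png",cv2.cvtColor(np.hstack(out),cv2.COLOR_RGB2BGR))
E
```

```text
6.3 [ 0.5490226  -0.0028727   0.19817813] [-3.14125120e+00 -2.06300081e-03  2.93904025e+00] [-0.17917867 -0.89373137 -2.04641072] 0.02939532409885442
top [[174.0, 165.9], [199.8, 171.9], [176.8, 207.9], [167.3, 149.0], [215.4, 160.1], [148.8, 217.9], [198.0, 229.4]]
[(0.77, (array([0.48749243, 0.16923241]), (170.76263427734375, 104.13837432861328), np.float64(-0.04790081378865571)))]
[136 137] 4.395604395604396
wrist [[462.6, 159.1], [393.6, 158.7], [449.1, 43.4], [477.8, 195.6], [355.7, 195.0], [526.3, -5.9], [378.1, -6.7]]
[(0.61, (array([0.51243225, 0.18670349]), (195.710693359375, 151.0433349609375), np.float64(-0.20419920816237064)))]
[343   0] 2.366863905325444
```

View pics/case.png

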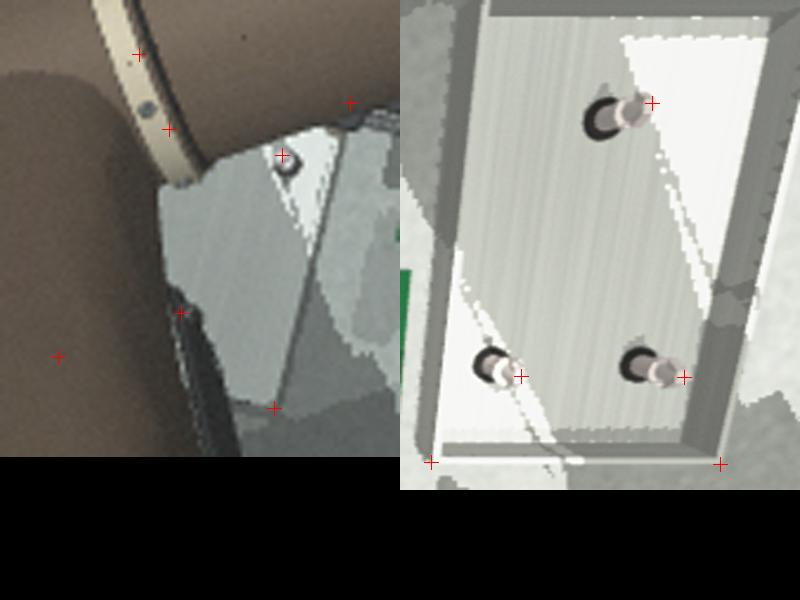

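```bash
python3 - <<'E'
from h import *
c,a=np.array([.5105,.1922]),-.2086
R=np.array([[np.cos(a),-np.sin(a)],[np.sin(a),np.cos(a)]])
out=[]
w=np.load("wrist2.npz")
for im,k,lo,hi in [(np.load("top.npy"),cal("top"),(142,140),(222,236)),(w["im"],(w["K"],w["r"],w["t"]),(395,0),(500,190)),]:
    f=min(400/(hi[0]-lo[0]),600/(hi[1]-lo[1]))
    cr=cv2.resize(im[lo[1]:hi[1],lo[0]:hi[0]],None,fx=f,fy=f,interpolation=cv2.INTER_CUBIC)
    for z,col in [(.003,(0,0,255)),(.025,(0,160,0)),(.0394,(255,0,0))]:
        for p in [(56,37),(56,-37),(-56,0)]:
            q=proj(k,[*(c+R@np.array(p)/1e3),z])[0]; cv2.drawMarker(cr,tuple(int(v) for v in (q-lo+.5)*f),col,0,12)
            print(p,z,q.round(1),((q-lo+.5)*f).round())
    for p in [(100,70),(100,-70),(-100,70),(-100,-70)]:
            q=proj(k,[*(c+R@np.array(p)/1e3),.03])[0]; cv2.drawMarker(cr,tuple(int(v) for v in (q-lo+.5)*f),(255,0,255),0,12)
    pad=np.zeros((600,400,3),np.uint8); h,ww=cr.shape[:2]; pad[:min(h,600),:ww]=cr[:600,:400]; out.append(pad); print(f)
cv2.imwrite("pics/case2.png",cv2.cvtColor(np.hstack(out),cv2.COLOR_RGB2BGR))
E
```

```text
(56, 37) 0.003 [176.4 168.2] [174. 144.]
(56, -37) 0.003 [201.3 174. ] [299. 173.]
(-56, 0) 0.003 [179.1 209. ] [188. 347.]
(56, 37) 0.025 [175.  166.8] [167. 137.]
(56, -37) 0.025 [200.4 172.7] [295. 166.]
(-56, 0) 0.025 [177.7 208.3] [181. 344.]
(56, 37) 0.0394 [174.  165.9] [163. 132.]
(56, -37) 0.0394 [199.8 171.9] [291. 162.]
(-56, 0) 0.0394 [176.8 207.9] [176. 342.]
5.0
(56, 37) 0.003 [442.4 153.2] [151. 485.]
(56, -37) 0.003 [380.2 152.9] [-45. 484.]
(-56, 0) 0.003 [428.2  49.5] [106. 158.]
(56, 37) 0.025 [454.1 156.6] [188. 496.]
(56, -37) 0.025 [388.  156.3] [-21. 495.]
(-56, 0) 0.025 [440.2  46. ] [144. 147.]
(56, 37) 0.0394 [462.6 159.1] [215. 504.]
(56, -37) 0.0394 [393.6 158.7] [ -3. 503.]
(-56, 0) 0.0394 [449.1  43.4] [172. 139.]
3.1578947368421053
```

View pics/case2.png

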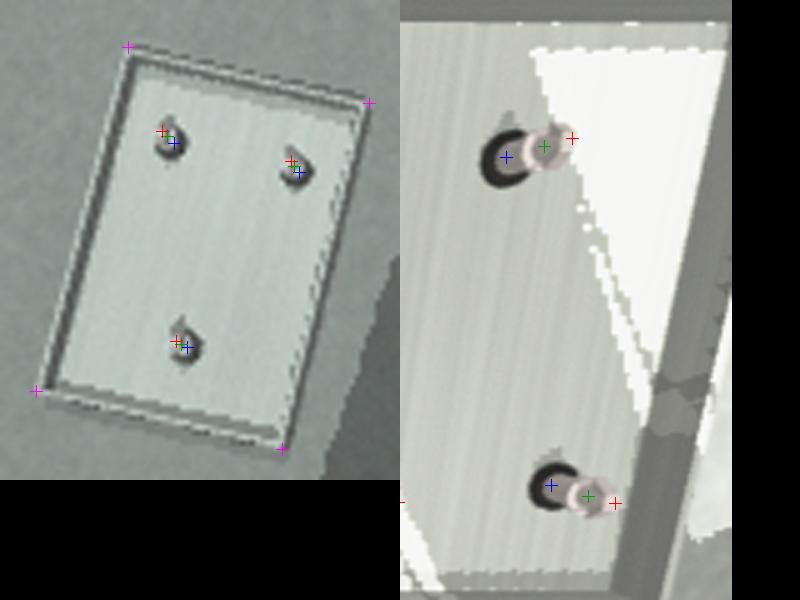

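The projected floor (blue), shoulder (green) and rim (magenta) marks sit on the grommets, shoulder rings and corners in both views, e.g. grommet c (505,158) and a (552,485). So the case pose is good. Moving over it.

```bash
python3 - <<'E'
from h import *
togo([.5105,.1922],-.2075,.075)
E
```

```text
tool mm [ 77.3 186.2 123.9] turn 0.0032
```

Emit:
{"op": "servo_tool", "data": {"series": [[[7,18,0,0.003],[9,21,0,0],[9,21,0,0],[9,21,0,0],[9,21,0,0],[9,21,0,0],[9,21,0,0],[9,21,0,0],[7.3,21.2,0,0],[0,0,0,0]]]}}

```text
t: 7.33
eef_pos: [0.5117, 0.1948, 0.1996]
ee_rot: [3.141, 0.0, 2.935]
force: [-0.0, 0.1, -1.5]
width: 0.0296
gripper_force: 30.0
```

Emit:
{"op": "servo_tool", "data": {"series": [[[0,0,15,0],[0,0,20,0],[0,0,20,0],[0,0,20,0],[0,0,20,0],[0,0,15,0],[0,0,9,0],[0,0,5,0],[0,0,0,0],[0,0,0,0]]]}}

```text
t: 8.17
eef_pos: [0.5122, 0.1926, 0.0764]
ee_rot: [3.141, 0.0, 2.934]
force: [0.4, 0.7, -1.2]
width: 0.03
gripper_force: 30.0
```

```bash
python3 - <<'E'
from h import *
s=telemetry.get_state(); print(s["t"],s["eef_pos"],s["ee_rot"],s["force"],s["width"])
togo([.5105,.1922],-.2075,.052)
a=s["ee_rot"][2]+np.pi; c=s["eef_pos"][:2]; zu=s["eef_pos"][2]-.012
R=np.array([[np.cos(a),-np.sin(a)],[np.sin(a),np.cos(a)]])
k=cal("wrist"); im=eyes.grab_frame("wrist"); im=cv2.resize(im,(800,600))
R2=np.array([[np.cos(-.2075),-np.sin(-.2075)],[np.sin(-.2075),np.cos(-.2075)]]);c2=[.5105,.1922]
for p in [(56,37),(56,-37),(-56,0)]:
    for q,col in [([*(c+R@np.array(p)/1e3),zu+.003],(255,0,0)),([*(c2+R2@np.array(p)/1e3),.0394],(255,255,0))]:
        u=proj(k,q)[0]*800/512; cv2.drawMarker(im,tuple(int(v) for v in u),col,0,8,1); print(p,u.round())
cv2.imwrite("pics/over.png",cv2.cvtColor(cv2.resize(im[60:420,180:620],(800,655))[:600],cv2.COLOR_RGB2BGR))
E
```

```text
8.1667 [0.51220842 0.19259779 0.07642854] [3.14139373e+00 4.16316880e-04 2.93417016e+00] [ 0.41572576  0.73091993 -1.21026959] 0.02998698398093137
tool mm [ 1.6 -0.7 24.4] turn 0.0001
(56, 37) [485. 492.]
(56, 37) [474. 449.]
(56, -37) [313. 492.]
(56, -37) [321. 449.]
(-56, 0) [398. 231.]
(-56, 0) [397. 217.]
```

View pics/over.png

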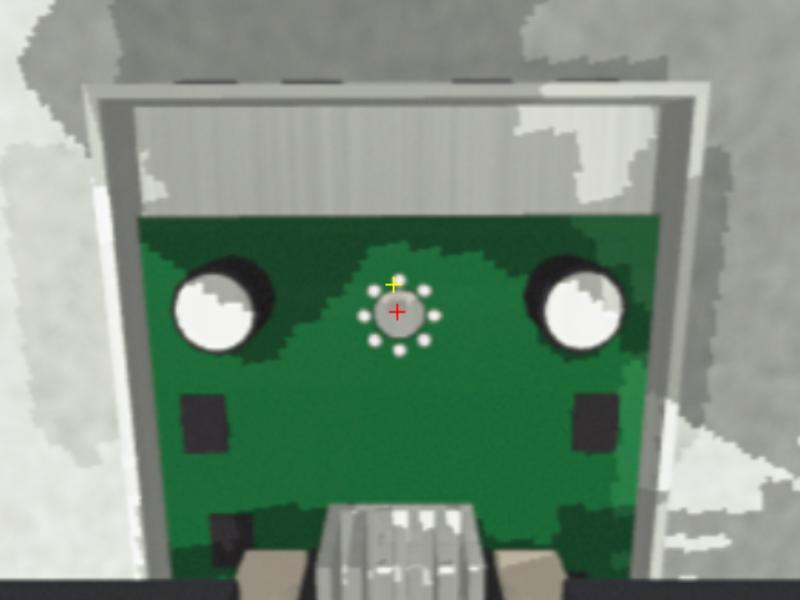

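Hole c sits exactly under the red mark at (397,312), so the board is centred in the hand. Lowering onto the posts.

Emit:
{"op": "servo_tool", "data": {"series": [[[1,-0.5,0,0],[0.5,0,4,0],[0,0,5,0],[0,0,5,0],[0,0,4,0],[0,0,2,0],[0,0,1.5,0],[0,0,1,0],[0,0,0,0],[0,0,0,0]]]}}

```text
t: 9.05
eef_pos: [0.5103, 0.1926, 0.0535]
ee_rot: [-3.142, 0.0, 2.934]
force: [-0.1, -0.4, -2.1]
width: 0.0297
gripper_force: 30.0
```

Emit:
{"op": "servo_tool", "data": {"series": [[[0,0,0.5,0],[0,0,0.5,0],[0,0,0.5,0],[0,0,0.5,0],[0,0,0.5,0],[0,0,0.5,0],[0,0,0,0],[0,0,0,0],[0,0,0,0],[0,0,0,0]]]}}

```text
t: 9.88
eef_pos: [0.5102, 0.1926, 0.0505]
ee_rot: [3.142, -0.0, 2.934]
force: [-0.0, -0.0, -2.8]
width: 0.03
gripper_force: 30.0
```

Emit:
{"op": "servo_tool", "data": {"series": [[[0,0,0.5,0],[0,0,0.5,0],[0,0,0.5,0],[0,0,0.5,0],[0,0,0.5,0],[0,0,0.5,0],[0,0,0,0],[0,0,0,0],[0,0,0,0],[0,0,0,0]]]}}

```text
t: 10.72
eef_pos: [0.5102, 0.1926, 0.0475]
ee_rot: [3.142, 0.0, 2.934]
force: [-0.1, -0.9, -2.2]
width: 0.0295
gripper_force: 30.0
```

Emit:
{"op": "servo_tool", "data": {"series": [[[0,0,0.4,0],[0,0,0.4,0],[0,0,0.4,0],[0,0,0.4,0],[0,0,0.4,0],[0,0,0,0],[0,0,0,0],[0,0,0,0],[0,0,0,0],[0,0,0,0]]]}}

```text
t: 11.55
eef_pos: [0.5103, 0.1926, 0.0455]
ee_rot: [3.142, 0.0, 2.934]
force: [0.1, -0.4, 0.5]
width: 0.0295
gripper_force: 30.0
```

Contact: the wrist now carries no board weight. Releasing and rising.

Emit:
{"op": "servo_tool", "data": {"series": [[[0,0,0,0],[0,0,0,0],[0,0,0,0],[0,0,0,0],[0,0,-4,0],[0,0,-10,0],[0,0,-15,0],[0,0,-15,0],[0,0,-6,0],[0,0,0,0]]], "claw": -0.1}}

```text
t: 12.38
eef_pos: [0.5113, 0.1934, 0.0977]
ee_rot: [3.139, 0.003, 2.935]
force: [1.0, -0.2, 0.5]
width: 0.0482
gripper_force: 0.0
```

```bash
python3 - <<'E'
from h import *
s=telemetry.get_state(); print(s["t"],s["eef_pos"],s["force"],s["width"])
k=cal("wrist"); im=eyes.grab_frame("wrist")
R=np.array([[np.cos(-.2075),-np.sin(-.2075)],[np.sin(-.2075),np.cos(-.2075)]]);c=[.5105,.1922]
for p in [(56,37),(56,-37),(-56,0)]:
    u=proj(k,[*(c+R@np.array(p)/1e3),.0364])[0]; cv2.drawMarker(im,tuple(int(round(v)) for v in u),(255,0,0),0,6,1); print(u)
cv2.imwrite("pics/rest.png",cv2.cvtColor(cv2.resize(im,(800,600)),cv2.COLOR_RGB2BGR))
E
```

```text
12.3833 [0.51129695 0.19337825 0.09770686] [ 1.0399441  -0.22897857  0.5344125 ] 0.04819936412554376
[297.69363128 270.80260954]
[209.33699189 271.0038774 ]
[253.15028365 135.66326736]
```

View pics/rest.png

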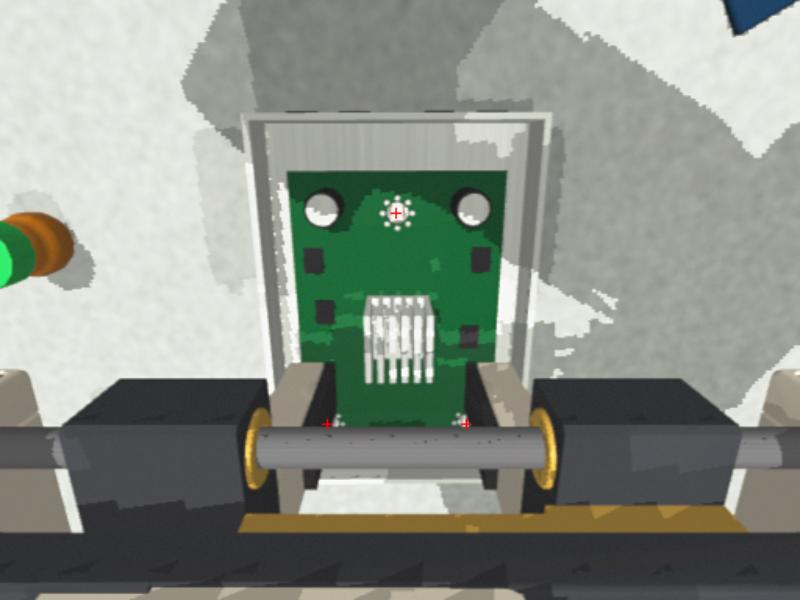

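The board rests on the tapers with the white post tip in hole c (396,212). The hole a and b marks are partly hidden by the fingers. Shutting the fingers and moving over spot a.

Emit:
{"op": "servo_tool", "data": {"series": [[[-8,7,0,0],[-13,10.5,0,0],[-13,10.5,0,0],[0,0,0,0],[0,0,0,0],[0,0,10,0],[0,0,15,0],[0,0,15,0],[0,0,10,0],[0,0,3,0]]], "claw": 1, "grip_force": 20}}

```text
t: 13.27
eef_pos: [0.5477, 0.2119, 0.04]
ee_rot: [-3.139, -0.003, 2.934]
force: [-0.7, 0.2, -0.2]
width: 0.0003
gripper_force: 0.0
```

Emit:
{"op": "servo_tool", "data": {"series": [[[0,0,0.6,0],[0,0,0.6,0],[0,0,0.6,0],[0,0,0.6,0],[0,0,0.6,0],[0,0,0.6,0],[0,0,0.4,0],[0,0,0,0],[0,0,0,0],[0,0,0,0]]]}}

```text
t: 14.1
eef_pos: [0.5493, 0.213, 0.0385]
ee_rot: [3.142, 0.0, 2.934]
force: [-0.1, 0.1, 0.0]
width: 0.0004
gripper_force: 0.0
```

Emit:
{"op": "servo_tool", "data": {"series": [[[0,0,0.5,0],[0,0,0.5,0],[0,0,0.5,0],[0,0,0.5,0],[0,0,0.5,0],[0,0,0.5,0],[0,0,0,0],[0,0,0,0],[0,0,0,0],[0,0,0,0]]]}}

```text
t: 14.93
eef_pos: [0.5493, 0.213, 0.0355]
ee_rot: [3.141, 0.0, 2.934]
force: [-0.3, -0.7, 2.0]
width: 0.0006
gripper_force: 1.1
```

Emit:
{"op": "servo_tool", "data": {"series": [[[0,0,0.3,0],[0,0,0.3,0],[0,0,0.3,0],[0,0,0.3,0],[0,0,0.3,0],[0,0,0,0],[0,0,0,0],[0,0,0,0],[0,0,0,0],[0,0,0,0]]]}}

```text
t: 15.77
eef_pos: [0.5494, 0.2131, 0.0342]
ee_rot: [3.141, 0.0, 2.935]
force: [0.1, -0.6, 4.6]
width: 0.0004
gripper_force: 2.5
```

Emit:
{"op": "servo_tool", "data": {"series": [[[0,0,0.3,0],[0,0,0.3,0],[0,0,0.3,0],[0,0,0.3,0],[0,0,0.3,0],[0,0,0,0],[0,0,0,0],[0,0,0,0],[0,0,0,0],[0,0,0,0]]]}}

```text
t: 16.6
eef_pos: [0.5492, 0.2129, 0.0323]
ee_rot: [-3.142, -0.0, 2.934]
force: [-0.2, 0.0, 2.3]
width: 0.0004
gripper_force: 0.3
```

Emit:
{"op": "servo_tool", "data": {"series": [[[0,0,0.25,0],[0,0,0.25,0],[0,0,0.25,0],[0,0,0.25,0],[0,0,0,0],[0,0,0,0],[0,0,0,0],[0,0,0,0],[0,0,0,0],[0,0,0,0]]]}}

```text
t: 17.43
eef_pos: [0.5492, 0.213, 0.0315]
ee_rot: [3.142, -0.0, 2.934]
force: [-0.2, -0.5, 0.5]
width: 0.0001
gripper_force: 0.0
```

Emit:
{"op": "servo_tool", "data": {"series": [[[0,0,0.25,0],[0,0,0.25,0],[0,0,0.25,0],[0,0,0.25,0],[0,0,0,0],[0,0,0,0],[0,0,0,0],[0,0,0,0],[0,0,0,0],[0,0,0,0]]]}}

```text
t: 18.27
eef_pos: [0.5493, 0.213, 0.0306]
ee_rot: [3.142, 0.0, 2.934]
force: [-0.3, -0.3, 3.7]
width: 0.0002
gripper_force: 1.7
```

Emit:
{"op": "servo_tool", "data": {"series": [[[0,0,0.25,0],[0,0,0.25,0],[0,0,0.25,0],[0,0,0,0],[0,0,0,0],[0,0,0,0],[0,0,0,0],[0,0,0,0],[0,0,0,0],[0,0,0,0]]]}}

```text
t: 19.1
eef_pos: [0.5494, 0.213, 0.0302]
ee_rot: [3.141, 0.0, 2.935]
force: [-1.9, -0.8, 8.0]
width: 0.0007
gripper_force: 3.6
```

Emit:
{"op": "servo_tool", "data": {"series": [[[0,0,0.2,0],[0,0,0.2,0],[0,0,0.1,0],[0,0,0,0],[0,0,0,0],[0,0,0,0],[0,0,0,0],[0,0,0,0],[0,0,0,0],[0,0,0,0]]]}}

```text
t: 19.93
eef_pos: [0.5494, 0.213, 0.03]
ee_rot: [3.141, 0.0, 2.935]
force: [-2.9, -0.6, 9.6]
width: 0.0004
gripper_force: 4.7
```

The force fell to 0.5 N (click) and then rose stiffly against the shoulder, so post a is through. On to b.

Emit:
{"op": "servo_tool", "data": {"series": [[[0,0,-7,0],[0,0,-7,0],[0,-14,0,0],[0,-21,0,0],[0,-21,0,0],[0,0,0,0],[0,0,2,0],[0,0,2,0],[0,0,1,0],[0,0,0,0]]]}}

```text
t: 20.77
eef_pos: [0.5376, 0.1583, 0.0377]
ee_rot: [-3.141, -0.0, 2.935]
force: [-0.1, 1.3, 0.4]
width: 0.0004
gripper_force: 0.0
```

Emit:
{"op": "servo_tool", "data": {"series": [[[0,0,0.4,0],[0,0,0.4,0],[0,0,0.4,0],[0,0,0.4,0],[0,0,0.4,0],[0,0,0,0],[0,0,0,0],[0,0,0,0],[0,0,0,0],[0,0,0,0]]]}}

```text
t: 21.6
eef_pos: [0.5379, 0.1583, 0.0363]
ee_rot: [3.141, 0.0, 2.934]
force: [0.6, 1.0, 2.6]
width: 0.0004
gripper_force: 1.2
```

Emit:
{"op": "servo_tool", "data": {"series": [[[0,0,0.3,0],[0,0,0.3,0],[0,0,0.3,0],[0,0,0.3,0],[0,0,0.3,0],[0,0,0,0],[0,0,0,0],[0,0,0,0],[0,0,0,0],[0,0,0,0]]]}}

```text
t: 22.43
eef_pos: [0.5377, 0.1582, 0.0347]
ee_rot: [3.142, 0.0, 2.934]
force: [-0.4, 0.1, 4.0]
width: 0.0008
gripper_force: 2.0
```

Emit:
{"op": "servo_tool", "data": {"series": [[[0,0,0.25,0],[0,0,0.25,0],[0,0,0.25,0],[0,0,0.25,0],[0,0,0,0],[0,0,0,0],[0,0,0,0],[0,0,0,0],[0,0,0,0],[0,0,0,0]]]}}

```text
t: 23.27
eef_pos: [0.5376, 0.1581, 0.0336]
ee_rot: [-3.141, -0.0, 2.934]
force: [-0.3, 1.5, 0.2]
width: 0.0
gripper_force: 0.1
```

Emit:
{"op": "servo_tool", "data": {"series": [[[0,0,0.3,0],[0,0,0.3,0],[0,0,0.3,0],[0,0,0.3,0],[0,0,0,0],[0,0,0,0],[0,0,0,0],[0,0,0,0],[0,0,0,0],[0,0,0,0]]]}}

```text
t: 24.1
eef_pos: [0.5377, 0.1582, 0.0325]
ee_rot: [-3.142, -0.0, 2.934]
force: [-0.1, -1.6, 0.8]
width: 0.0002
gripper_force: 0.5
```

Emit:
{"op": "servo_tool", "data": {"series": [[[0,0,0.25,0],[0,0,0.25,0],[0,0,0.25,0],[0,0,0,0],[0,0,0,0],[0,0,0,0],[0,0,0,0],[0,0,0,0],[0,0,0,0],[0,0,0,0]]]}}

```text
t: 24.93
eef_pos: [0.5378, 0.1582, 0.0318]
ee_rot: [3.142, 0.0, 2.934]
force: [-0.3, -0.6, 0.4]
width: 0.0003
gripper_force: 0.0
```

Emit:
{"op": "servo_tool", "data": {"series": [[[0,0,0.25,0],[0,0,0.25,0],[0,0,0.25,0],[0,0,0.25,0],[0,0,0,0],[0,0,0,0],[0,0,0,0],[0,0,0,0],[0,0,0,0],[0,0,0,0]]]}}

```text
t: 25.77
eef_pos: [0.5377, 0.1582, 0.0308]
ee_rot: [3.142, 0.0, 2.934]
force: [0.4, -0.3, -0.2]
width: 0.0007
gripper_force: 0.0
```

Emit:
{"op": "servo_tool", "data": {"series": [[[0,0,0.25,0],[0,0,0.25,0],[0,0,0.25,0],[0,0,0,0],[0,0,0,0],[0,0,0,0],[0,0,0,0],[0,0,0,0],[0,0,0,0],[0,0,0,0]]]}}

```text
t: 26.6
eef_pos: [0.5378, 0.1582, 0.0301]
ee_rot: [3.142, 0.0, 2.934]
force: [-0.7, -0.2, 2.1]
width: 0.0001
gripper_force: 1.3
```

Emit:
{"op": "servo_tool", "data": {"series": [[[0,0,0.25,0],[0,0,0.25,0],[0,0,0.25,0],[0,0,0,0],[0,0,0,0],[0,0,0,0],[0,0,0,0],[0,0,0,0],[0,0,0,0],[0,0,0,0]]]}}

```text
t: 27.43
eef_pos: [0.5379, 0.1582, 0.0298]
ee_rot: [3.141, 0.0, 2.935]
force: [-2.9, -0.5, 7.2]
width: 0.0009
gripper_force: 3.6
```

Emit:
{"op": "servo_tool", "data": {"series": [[[0,0,0.25,0],[0,0,0.25,0],[0,0,0,0],[0,0,0,0],[0,0,0,0],[0,0,0,0],[0,0,0,0],[0,0,0,0],[0,0,0,0],[0,0,0,0]]]}}

```text
t: 28.27
eef_pos: [0.5378, 0.1582, 0.0295]
ee_rot: [3.141, 0.0, 2.935]
force: [-2.8, -0.0, 9.3]
width: 0.0004
gripper_force: 4.7
```

b is seated as well: the force fell to zero, then rose stiffly. Going over the sink to c.

Emit:
{"op": "servo_tool", "data": {"series": [[[0,0,-10,0],[0,0,-20,0],[0,0,-20,0],[17,7,0,0],[20,8,0,0],[20,8,0,0],[11,5,0,0],[0,0,12,0],[0,0,15,0],[0,0,8,0]]]}}

```text
t: 29.1
eef_pos: [0.4764, 0.1996, 0.043]
ee_rot: [-3.141, -0.0, 2.935]
force: [0.0, 0.8, -0.0]
width: 0.0004
gripper_force: 0.0
```

Emit:
{"op": "servo_tool", "data": {"series": [[[0,0,1,0],[0,0,1,0],[0,0,1,0],[0,0,1,0],[0,0,1,0],[0,0,0.5,0],[0,0,0,0],[0,0,0,0],[0,0,0,0],[0,0,0,0]]]}}

```text
t: 29.93
eef_pos: [0.477, 0.1996, 0.0384]
ee_rot: [3.141, 0.0, 2.934]
force: [0.0, -0.5, 0.4]
width: 0.0006
gripper_force: 0.0
```

Emit:
{"op": "servo_tool", "data": {"series": [[[0,0,0.5,0],[0,0,0.5,0],[0,0,0.5,0],[0,0,0.5,0],[0,0,0.4,0],[0,0,0,0],[0,0,0,0],[0,0,0,0],[0,0,0,0],[0,0,0,0]]]}}

```text
t: 30.77
eef_pos: [0.4769, 0.1996, 0.0359]
ee_rot: [-3.142, 0.0, 2.934]
force: [-1.3, 1.1, -0.4]
width: 0.0006
gripper_force: 0.0
```

Emit:
{"op": "servo_tool", "data": {"series": [[[0,0,0.3,0],[0,0,0.3,0],[0,0,0.3,0],[0,0,0.3,0],[0,0,0.3,0],[0,0,0,0],[0,0,0,0],[0,0,0,0],[0,0,0,0],[0,0,0,0]]]}}

```text
t: 31.6
eef_pos: [0.477, 0.1996, 0.0344]
ee_rot: [3.142, 0.0, 2.934]
force: [-0.1, 0.3, 0.6]
width: 0.0006
gripper_force: 0.0
```

Emit:
{"op": "servo_tool", "data": {"series": [[[0,0,0.3,0],[0,0,0.3,0],[0,0,0.3,0],[0,0,0.3,0],[0,0,0,0],[0,0,0,0],[0,0,0,0],[0,0,0,0],[0,0,0,0],[0,0,0,0]]]}}

```text
t: 32.43
eef_pos: [0.477, 0.1996, 0.0332]
ee_rot: [3.141, 0.0, 2.934]
force: [-0.0, -1.1, 4.2]
width: 0.0006
gripper_force: 1.7
```

Emit:
{"op": "servo_tool", "data": {"series": [[[0,0,0.3,0],[0,0,0.3,0],[0,0,0.3,0],[0,0,0,0],[0,0,0,0],[0,0,0,0],[0,0,0,0],[0,0,0,0],[0,0,0,0],[0,0,0,0]]]}}

```text
t: 33.27
eef_pos: [0.4769, 0.1996, 0.0323]
ee_rot: [3.142, -0.0, 2.934]
force: [-0.6, 0.1, 0.6]
width: 0.0007
gripper_force: 0.0
```

Emit:
{"op": "servo_tool", "data": {"series": [[[0,0,0.3,0],[0,0,0.3,0],[0,0,0.3,0],[0,0,0.3,0],[0,0,0,0],[0,0,0,0],[0,0,0,0],[0,0,0,0],[0,0,0,0],[0,0,0,0]]]}}

```text
t: 34.1
eef_pos: [0.4769, 0.1996, 0.0311]
ee_rot: [-3.142, -0.0, 2.934]
force: [-0.1, -0.9, 0.4]
width: 0.0006
gripper_force: 0.1
```

Emit:
{"op": "servo_tool", "data": {"series": [[[0,0,0.25,0],[0,0,0.25,0],[0,0,0.25,0],[0,0,0,0],[0,0,0,0],[0,0,0,0],[0,0,0,0],[0,0,0,0],[0,0,0,0],[0,0,0,0]]]}}

```text
t: 34.93
eef_pos: [0.4769, 0.1996, 0.0303]
ee_rot: [3.142, 0.0, 2.934]
force: [0.1, -0.0, 0.8]
width: 0.0
gripper_force: 0.0
```

Emit:
{"op": "servo_tool", "data": {"series": [[[0,0,0.25,0],[0,0,0.25,0],[0,0,0.25,0],[0,0,0.25,0],[0,0,0,0],[0,0,0,0],[0,0,0,0],[0,0,0,0],[0,0,0,0],[0,0,0,0]]]}}

```text
t: 35.77
eef_pos: [0.477, 0.1996, 0.0293]
ee_rot: [3.141, 0.0, 2.934]
force: [0.1, 0.1, 0.5]
width: 0.0004
gripper_force: 0.0
```

Emit:
{"op": "servo_tool", "data": {"series": [[[0,0,0.25,0],[0,0,0.25,0],[0,0,0.25,0],[0,0,0,0],[0,0,0,0],[0,0,0,0],[0,0,0,0],[0,0,0,0],[0,0,0,0],[0,0,0,0]]]}}

```text
t: 36.6
eef_pos: [0.477, 0.1996, 0.0286]
ee_rot: [3.142, 0.0, 2.934]
force: [0.1, -0.6, -0.5]
width: 0.0007
gripper_force: 0.0
```

Emit:
{"op": "servo_tool", "data": {"series": [[[0,0,0.25,0],[0,0,0.25,0],[0,0,0.25,0],[0,0,0.25,0],[0,0,0,0],[0,0,0,0],[0,0,0,0],[0,0,0,0],[0,0,0,0],[0,0,0,0]]]}}

```text
t: 37.43
eef_pos: [0.477, 0.1995, 0.0278]
ee_rot: [3.142, 0.0, 2.934]
force: [-2.2, -0.6, 5.5]
width: 0.0009
gripper_force: 2.7
```

Emit:
{"op": "servo_tool", "data": {"series": [[[0,0,0.25,0],[0,0,0.25,0],[0,0,0.25,0],[0,0,0,0],[0,0,0,0],[0,0,0,0],[0,0,0,0],[0,0,0,0],[0,0,0,0],[0,0,0,0]]]}}

```text
t: 38.27
eef_pos: [0.477, 0.1996, 0.0277]
ee_rot: [3.141, 0.0, 2.935]
force: [-3.8, -1.1, 13.1]
width: 0.0007
gripper_force: 6.5
```

All three show a click followed by a stiff rise. Retracting and checking.

Emit:
{"op": "servo_tool", "data": {"series": [[[0,0,-10,0],[0,0,-20,0],[0,0,-25,0],[0,0,-25,0],[0,0,-25,0],[20,0,-20,0],[30,0,-5,0],[30,0,0,0],[20,0,0,0],[0,0,0,0]]]}}

```text
t: 39.1
eef_pos: [0.3764, 0.22, 0.1575]
ee_rot: [3.14, -0.0, 2.935]
force: [0.1, -0.0, -0.1]
width: 0.0002
gripper_force: 0.0
```

```bash
python3 - <<'E'
from h import *
s=telemetry.get_state(); print(s["t"],s["eef_pos"],s["force"])
out=[]
R=np.array([[np.cos(-.2075),-np.sin(-.2075)],[np.sin(-.2075),np.cos(-.2075)]]);c=[.5105,.1922]
for cam in ["wrist","side"]:
    k=cal(cam); im=eyes.grab_frame(cam)
    u=proj(k,[[*(c+R@np.array(p)/1e3),.028] for p in [(56,37),(56,-37),(-56,0)]]); print(cam,u.round(1).tolist())
    m=u.mean(0); f=3 if cam=="wrist" else 5; w,h=400//f,600//f
    x=int(np.clip(m[0]-w/2,0,512-w)); y=int(np.clip(m[1]-h/2,0,384-h))
    cr=cv2.resize(im[y:y+h,x:x+w],(400,600),interpolation=cv2.INTER_CUBIC); out.append(cr)
    for q in u: cv2.drawMarker(cr,tuple(int(v) for v in (q-[x,y]+.5)*f),(255,0,0),0,10)
cv2.imwrite("pics/end.png",cv2.cvtColor(np.hstack(out),cv2.COLOR_RGB2BGR))
E
```

```text
39.1 [0.37644358 0.21999295 0.15746797] [ 0.10047093 -0.02646417 -0.12576692]
wrist [[286.5, 340.2], [224.5, 340.3], [255.5, 257.0]]
side [[183.3, 226.2], [207.4, 214.0], [227.3, 238.9]]
```

View pics/end.png

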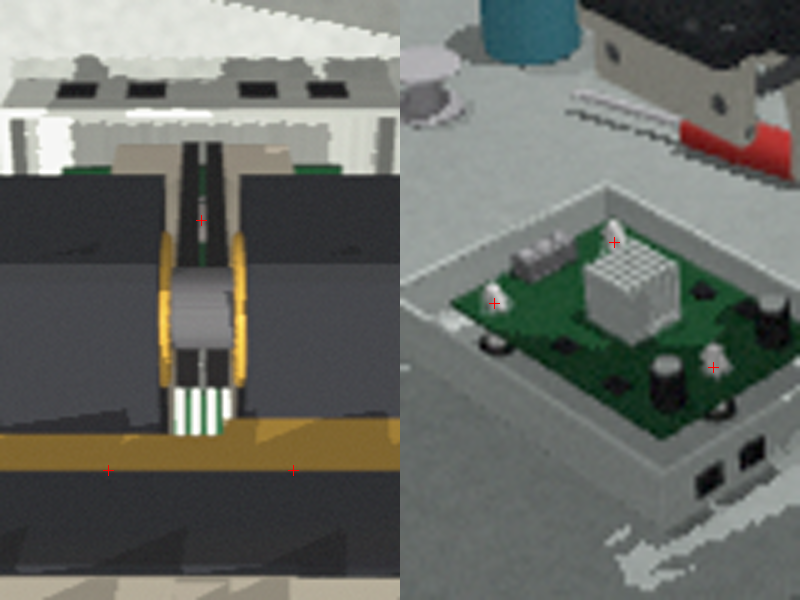

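In the side view (right half) all three arrow-shaped post heads stand above the board at (494,300), (614,238) and (713,362). The board lies level at shoulder height, and the robot is clear. Handing in.

```bash
python3 -c "
from station import ticket
print(ticket.job_done())"
```

```text
the job is handed in; nothing more can be done
None
```

The green board is in the case, clicked through on all three posts and released at about 39 s; wrist force readings while pressing peaked at about 13 N, and the job is handed in (no verdict came back).

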